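# Make up a sharpening kit and a handle kit for the knife shop

## Task

Make up the two kits for despatch: the small whetstone, the loupe and the pen torch (pull it up out of its spring clips) go into the wide sharpening-kit tray, and the handle blank and the ferrule into the narrow handle-kit tray. Lay each thing flat in the compartment shaped for it, right down on the floor and not riding on a rib; the ferrule and the loupe stand on their ends as they stand now. Leave the large whetstone and the felt marker where they lie.

Things in the scene. Friction and masses are not known exactly. Their poses are not given: they have to be found in the camera images.
- small_stone: Small grey whetstone, a block 40 (x) x 100 (y) x 18 (z) mm, lying flat on the bench. Origin: centre of its underside.
- loupe: Eye loupe: squat black ring, 37 mm across, 22 mm high, standing on the bench on its end. Origin: centre of its underside; z is its axis.
- torch: Pen torch: dark metal cylinder, 20 mm diameter, 104 mm long, black grip rings, 60 g, level in two spring clips. Origin: on its axis at mid length (29.6 mm above the bench at the start); y along its length. Pinch it from above across its diameter at mid length, between the clips (58 mm free), and lift straight up: the clips resist with up to about 14 N and let go within 8 mm.
- handle: Knife-handle blank: dark octagonal wooden bar, 23 (x) x 118 (y) x 19 (z) mm, lying flat on the bench. Origin: centre of its underside.
- ferrule: Handle ferrule: small white ring, 23 mm across, 22 mm high, standing on the bench on its end. Origin: centre of its underside; z is its axis.
- sharpening_tray: Wide grey felt-lined sharpening-kit tray, fixed, 116 (x) x 188 (y) mm, rim and ribs 9 mm high; origin: centre of underside. Compartments in its frame (mm): small stone 55 (x) x 116 (y) at x -26, y -32, floor z 3; loupe 55 x 56 at x -26, y +62, floor z 3; torch trough 33.5 x 124 at x +37, y 0, floor z 5 (torch axis then at z 15). Long things lie along y.
- handle_tray: Handle-kit tray, fixed: the narrow grey felt-lined tray, 48 (x) x 188 (y) mm; rim and rib 9 mm high, floor at z 3. Origin: centre of its underside. Two compartments in its frame: for the handle blank 40 (x) x 134 (y) mm centred at x 0, y -23, the blank lying along y; for the ferrule 40 x 40 mm centred at x 0, y +70.
- torch_holder: Torch holder, fixed: dark wooden block 44 (x) x 112 (y) x 10 (z) mm with two steel C-shaped spring clips, open at the top, at y -35 and +35 mm (each 12 mm wide along y, tops 42 mm above the bench). Origin: centre of its underside. The torch lies along y at x 0, y 0, its axis at z 29.6.
- large_stone: Large orange whetstone, 62 (x) x 180 (y) x 25 (z) mm, a bystander: leave it where it lies. Origin: centre of its underside.
- marker: Felt marker, white with a black cap, 124 (x) x 13 x 14 mm, lying on the bench, a bystander: leave it where it lies. Origin: centre of its underside.

How it is judged:
By the outcome, as a careful person would: the job done as asked, in the order asked, and still so for the second after the job is handed in, with the robot touching nothing.
It also fails if it takes over 118 s, if anything falls off the work surface, if the arm or the gripper's body presses on something with over 40 N, if the wrist force passes 120 N, or if a joint passes its speed limit or range.

## Robot

A 7-joint arm with a two-finger parallel gripper is mounted at the origin on a cart in front of the work surface, level with it; the furniture and walls round the work are solid. World frame = base frame: x ahead of the robot, y to its left, z up, the work surface at z = 0. Lengths are in m, angles in rad, forces in N, time in s.
With the tool pointing down it reaches from about 0.35 to 0.9 m from the base axis. Payload 19.9 kg.
Tool frame: the origin (TCP) lies between the finger pads; the fingertips stand 22 mm ahead of it and the grasp point (between the pads) lies 3 mm ahead of it; x points along the fingers, z is the direction in which the jaws open and shut, and the axes are right-handed (so a half turn about x gives the same grasp; the last joint's range is limited). The gripper opens to 94 mm and grips with 3 to 60 N. Pads are 16 mm wide; open, the fingers measure 119 mm over their backs; the gripper's body (75 mm by 177 mm) begins 78 mm behind the grasp point.
Start: joints at [-1.387, 0.417, -0.01, 1.614, 0.005, 1.111, -0.053], TCP at [0.139, 0.609, 0.227] pointing down, gripper open.
Joint ranges: [-2.81, 2.81], [-0.39, 2.02], [-1.27, 1.25], [0.06, 2.57], [-1.19, 4.33], [0.19, 2], [-2.82, 2.82]. Speed limits (rad/s): [1.89, 1.89, 2.39, 2.39, 3.01, 3.01, 3.01].

## Interface

Orientations are given as a rotation vector (axis times angle).
In Python, from rig import manip gives the robot as it stands.
- The arm moves only by the tool jog_arm, never from a script. Its argument "rows" is a list of rows, each a list of 5 numbers: the shift along the tool's x, y, z in m, then the turn about the tool's x in degrees, then the opening in per cent of the stroke, from 0 (shut) to 100 (fully open). In form: [[x, y, z, spin, hand], ...]. A call has 1 to 5 rows; each row is the pose to reach, as a shift and turn from the pose commanded when the call began, along the tool's axes at that moment; what a row does not reach only later rows make up. A row lasts 1/8 s, in which the tool goes at most 62.5 mm and 10.7 degrees, less where a joint would pass 70% of its speed; a pose out of reach is approached as far as the arm can. A call with a gripper value outside its range is refused whole. The fingers move at their own pace and stop on an object; "grip_force" is the grip in N (left out, the last holds). Time passes only in rows, so rows that repeat a pose let the fingers close. It gives the time, the measured TCP pose, the force and the opening at its end, in the units of the state.
- manip.state(): the state, without advancing time (a new reading comes with each control period).
- manip.capture(name): name is "scene" or "top" or "wrist"; returns a dict with "color" (480x640x3 uint8, red, green, blue), "camera_matrix" (3x3 intrinsics, pixels), "dist" ([k1, k2, p1, p2, k3] as OpenCV has them; the pictures are not rectified), "world_from_camera" (4x4, takes a point from camera to world coordinates). Camera axes: x right, y up, looking along -z (the intrinsics and any distortion apply to the point x, -y, -z); pixel columns grow to the right and rows downward; lengths in m; the calibration is good to about 2 mm. A picture is of the moment at which its call begins. There is no depth.
- manip.hand_in(): hands the job in, once; it reports no verdict.
The state is a dict: "t": time; "joint_positions": joint angles; "dq": joint speeds; "joint_efforts": joint torques, N m; "tcp_pos": TCP position; "tcp_rot": TCP orientation; "ft_force": force on the tool from outside, world axes, zero at the start; "wrist_torque": the same for the moment, N m; "gripper_width": finger opening in m.
Only numpy, scipy, OpenCV 4.12 (cv2) and the standard library are available. Lean on these libraries where they do the work, as an engineer would, in place of code of your own. Each camera call takes 0.05 s, during which the arm holds its last target.

## Working session

There is one attempt and no reset: what is moved stays moved. The work goes in short steps, Python scripts to look and compute and a tool call to move; the robot and the scene stay as the last step left them, time stands still between calls to the robot, and variables do not carry over. Pictures are saved under pics/ and viewed, and the job is handed in when it is done.

Besides the shell and the picture viewer there is one more tool, called by a JSON object that holds its "api" and its "payload". jog_arm: Moves the arm, as the interface text tells. Its arguments: {"type":"object","properties":{"rows":{"type":"array"},"grip_force":{"type":"number"}},"required":["rows"]}

```bash
mkdir -p pics; ls; python3 - <<'E'
from rig import manip
import cv2,numpy as np,pickle
s=manip.state(); print({k:np.round(v,4) for k,v in s.items()})
for n in ["scene","top"]:
    c=manip.capture(n); cv2.imwrite(f"pics/{n}0.png",c["color"][:,:,::-1]); pickle.dump(c,open(f"{n}0.pkl","wb"))
    print(n,np.round(c["camera_matrix"],1).tolist(),np.round(c["dist"],4),np.round(c["world_from_camera"],3).tolist())
E
```

```text
pics
{'t': np.float64(0.0), 'joint_positions': array([-1.3875,  0.418 , -0.0103,  1.6142,  0.0047,  1.1107, -0.053 ]), 'dq': array([ 0.0006,  0.0011, -0.0003, -0.0009, -0.0008,  0.0017, -0.0005]), 'joint_efforts': array([-2.00000e-04, -8.51256e+01,  6.38500e-01, -4.25966e+01,
       -4.89000e-02,  1.87000e-02,  1.00000e-04]), 'tcp_pos': array([0.1392, 0.6089, 0.2268]), 'tcp_rot': array([-1.0429,  1.3081,  1.0415]), 'ft_force': array([-0.269 ,  0.5457, -0.269 ]), 'wrist_torque': array([ 0.0189, -0.0065,  0.0328]), 'gripper_width': np.float64(0.0939)}
scene [[511.8, 0.0, 317.3], [0.0, 511.8, 236.8], [0.0, 0.0, 1.0]] [-0.017  0.     0.     0.     0.   ] [[0.81, 0.368, -0.456, 0.022], [-0.586, 0.519, -0.622, -0.633], [0.008, 0.771, 0.636, 0.693], [0.0, 0.0, 0.0, 1.0]]
top [[455.7, 0.0, 316.4], [0.0, 455.7, 236.1], [0.0, 0.0, 1.0]] [0.0028 0.     0.     0.     0.    ] [[-0.013, 0.987, -0.158, 0.343], [-0.999, -0.018, -0.036, 0.004], [-0.039, 0.157, 0.987, 0.918], [0.0, 0.0, 0.0, 1.0]]
```

View pics/top0.png

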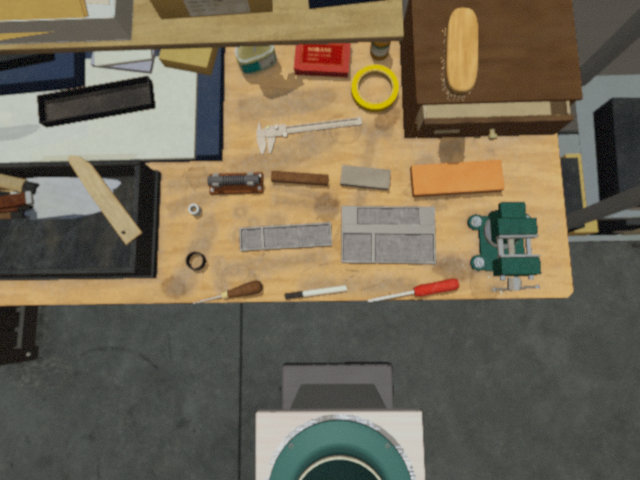

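View pics/scene0.png

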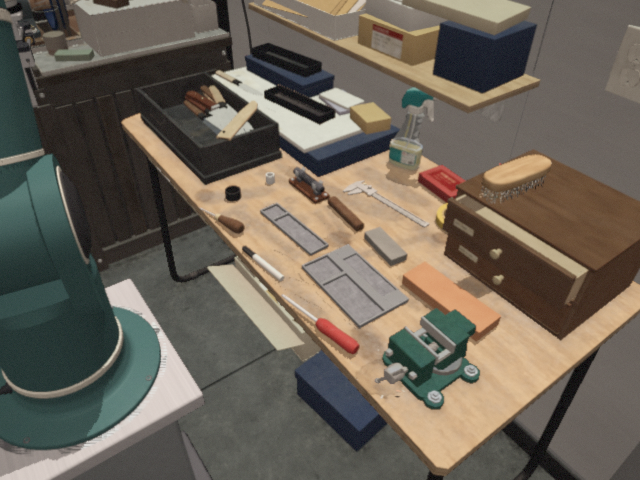

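```bash
cat > h.py <<'E'
import numpy as np,cv2,pickle
def load(f): return pickle.load(open(f,'rb'))
def proj(c,P):
    W=np.linalg.inv(c["world_from_camera"]); P=np.atleast_2d(P)
    q=P@W[:3,:3].T+W[:3,3]; q=q*[1,-1,-1]
    return cv2.projectPoints(q.reshape(-1,1,3),np.zeros(3),np.zeros(3),c["camera_matrix"],np.array(c["dist"],float))[0].reshape(-1,2)
def unproj(c,uv,z):
    u=cv2.undistortPoints(np.array(uv,float).reshape(-1,1,2),c["camera_matrix"],np.array(c["dist"],float)).reshape(-1,2)
    d=np.c_[u[:,0],-u[:,1],-np.ones(len(u))]@c["world_from_camera"][:3,:3].T
    o=c["world_from_camera"][:3,3]
    return o+d*((z-o[2])/d[:,2])[:,None]
def crop(c,x0,y0,w,h,s,f,draw=[]):
    im=np.ascontiguousarray(c["color"][y0:y0+h,x0:x0+w,::-1]); im=cv2.resize(im,None,fx=s,fy=s,interpolation=cv2.INTER_CUBIC)
    for i in range((x0//10+1)*10,x0+w,10): cv2.putText(im,str(i),(int((i-x0+.5)*s),8),0,.3,(0,0,255),1); cv2.line(im,(int((i-x0+.5)*s),10),(int((i-x0+.5)*s),14),(0,0,255),1)
    for i in range((y0//10+1)*10,y0+h,10): cv2.putText(im,str(i),(0,int((i-y0+.5)*s)),0,.3,(0,0,255),1)
    for poly in draw:
        p=((np.array(poly)-[x0,y0]+.5)*s).astype(int); cv2.polylines(im,[p.reshape(-1,1,2)],True,(0,255,0),1)
    cv2.imwrite(f,im)
E
python3 - <<'E'
from h import *
c=load('top0.pkl')
crop(c,180,150,160,130,5,'pics/ta.png'); crop(c,335,150,175,125,4.5,'pics/tb.png')
print(proj(c,[[.139,.609,.227],[0,0,0]]))
E
```

```text
[[-75.00469971 454.68305028]
 [339.63129437 494.77425322]]
```

View pics/ta.png

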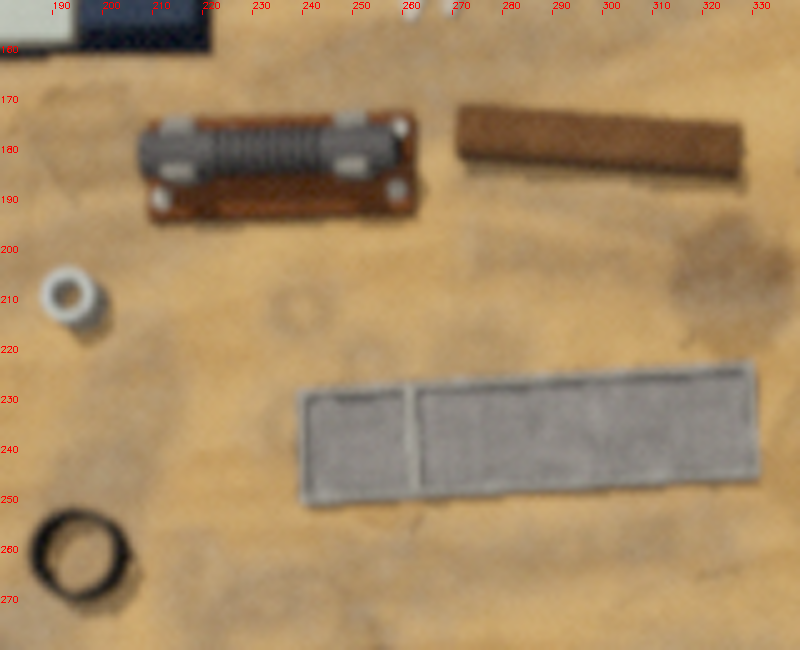

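View pics/tb.png

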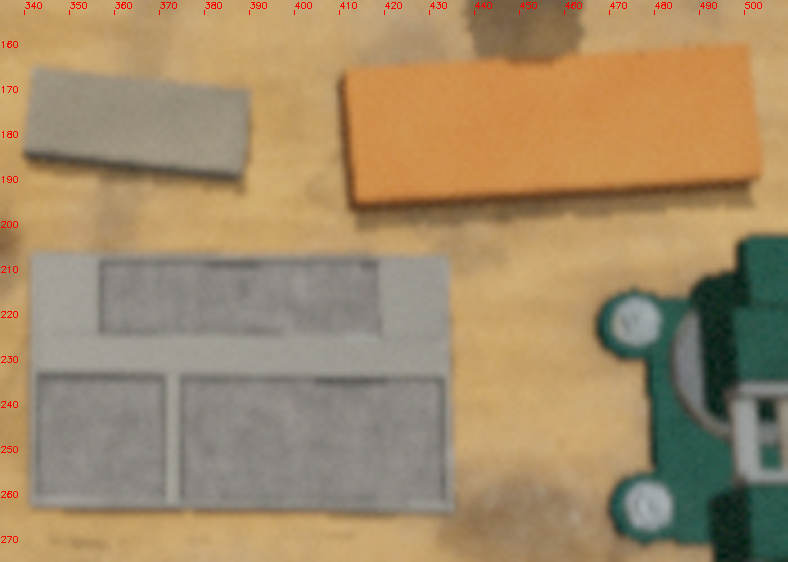

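```bash
cat > fit.py <<'E'
from h import *
c=load('top0.pkl')
def A(l): return [(180+x/5-.5,150+y/5-.5) for x,y in l]
def B(l): return [(335+x/4.5-.5,150+y/4.5-.5) for x,y in l]
# order TL,TR,BR,BL in image = (+x,+y),(+x,-y),(-x,-y),(-x,+y)
objs={'stray':(B([(32,256),(450,258),(454,512),(31,509)]),.009,.116,.188),
'htray':(A([(300,392),(753,362),(758,481),(303,506)]),.009,.048,.188),
'stone':(B([(35,67),(250,92),(243,178),(25,155)]),.018,.040,.100),
'handle':(A([(458,104),(743,124),(739,174),(459,157)]),.019,.023,.118),
'holder':(A([(150,118),(415,112),(415,215),(150,222)]),.010,.044,.112)}
R={}
for n,(px,z,sx,sy) in objs.items():
    P=unproj(c,px,z)[:,:2]; M=np.array([[sx,sy],[sx,-sy],[-sx,-sy],[-sx,sy]])/2
    ctr=P.mean(0); H=M.T@(P-ctr); a=np.arctan2(H[0,1]-H[1,0],H[0,0]+H[1,1])
    Rm=np.array([[np.cos(a),-np.sin(a)],[np.sin(a),np.cos(a)]]); res=P-ctr-M@Rm.T
    meas=[np.linalg.norm(P[0]-P[1]),np.linalg.norm(P[3]-P[2]),np.linalg.norm(P[0]-P[3]),np.linalg.norm(P[1]-P[2])]
    print(n,np.round(ctr,4),'yaw',round(np.degrees(a),2),'res mm',np.round(np.abs(res).max()*1e3,1),'sides y,y,x,x',np.round(np.array(meas)*1e3,1))
    R[n]=(ctr,a,M@Rm.T+ctr,z)
for n,p in [('ferrule',(68,295)),('loupe',(80,555))]: print(n,np.round(unproj(c,A([p]),.022),4))
print('torch ends',np.round(unproj(c,A([(140,155),(398,150)]),.0296),4))
pickle.dump(R,open('R.pkl','wb'))
for nm,args in [('top0',(180,150,260,130,3)),('scene0',(215,160,300,170,2.6))]:
    cc=load(nm+'.pkl'); d=[proj(cc,np.c_[r[2],np.full(4,r[3])]) for r in R.values()]
    t=np.linspace(0,6.28,40)
    for p,r in [('f',.0115),('l',.0185)]:
        q=unproj(c,A([(68,295) if p=='f' else (80,555)]),.022)[0]
        d.append(proj(cc,np.c_[q[0]+r*np.cos(t),q[1]+r*np.sin(t),np.full(40,.022)]))
    crop(cc,*args,f'pics/ov_{nm}.png',d)
E
python3 fit.py
```

```text
stray [ 0.4892 -0.1072] yaw -1.53 res mm 1.2 sides y,y,x,x [187.6 186.1 115.  114.5]
htray [0.489  0.1006] yaw 2.4 res mm 2.0 sides y,y,x,x [185.3 184.5  47.   48.8]
stone [ 0.6076 -0.0642] yaw -7.82 res mm 1.3 sides y,y,x,x [97.9 98.5 41.6 40.2]
handle [0.6092 0.07  ] yaw -5.11 res mm 2.2 sides y,y,x,x [117.5 114.9  22.5  21.1]
holder [0.6035 0.2024] yaw 0.21 res mm 1.1 sides y,y,x,x [111.1 110.2  44.6  44. ]
ferrule [[0.5481 0.2868 0.022 ]]
loupe [[0.4417 0.2787 0.022 ]]
torch ends [[0.6041 0.2565 0.0296]
 [0.6037 0.151  0.0296]]
```

```bash
sleep 1
```

```text
(no output)
```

View pics/ov_top0.png

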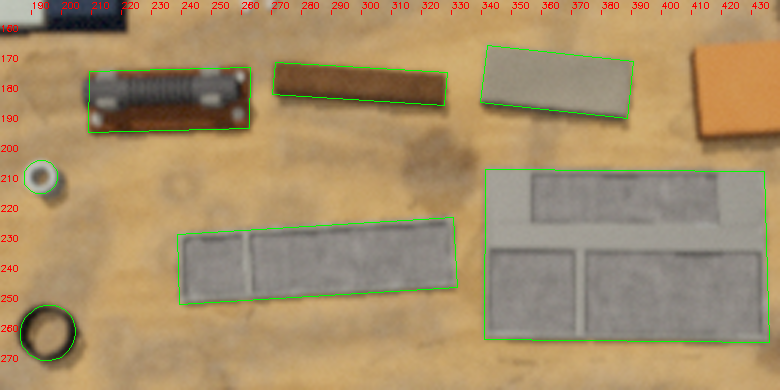

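View pics/ov_scene0.png

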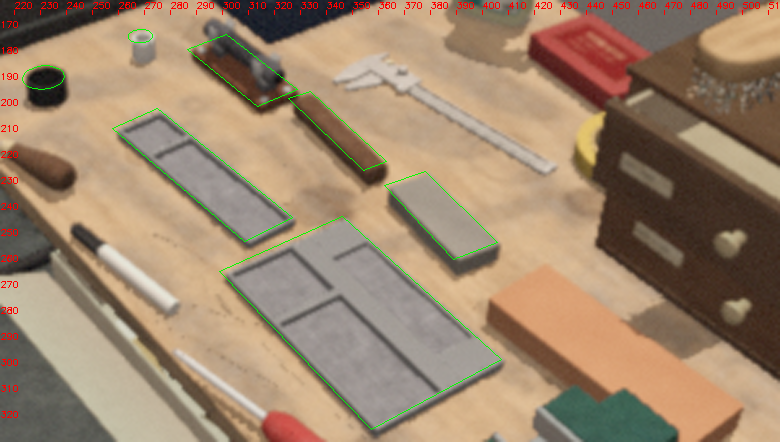

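```bash
cat > go.py <<'E'
import sys,numpy as np
from scipy.spatial.transform import Rotation as Ro
from rig import manip
def st():
    s=manip.state(); R=Ro.from_rotvec(s["tcp_rot"]).as_matrix(); return s,R
def go(x,y,ztip,yaw):
    # yaw: deg of jaw axis (tool z) from world +x, mod 180
    s,R=st(); d=R.T@(np.array([x,y,ztip+.022])-s["tcp_pos"])
    cur=np.degrees(np.arctan2(R[1,2],R[0,2])); 
    dy=(yaw-cur+90)%180-90   # world ccw
    spin=-dy                 # tool x down
    print('t',round(float(s["t"]),2),'tcp',np.round(s["tcp_pos"],4),'jawyaw',round(cur,1),'width',round(float(s["gripper_width"]),4),'F',np.round(s["ft_force"],1))
    print('shift',np.round(d,4),'spin',round(spin,1),'rows',round(np.linalg.norm(d)/.0625,1),round(abs(spin)/10.7,1),'q',np.round(s["joint_positions"],2))
if __name__=='__main__':
    a=[float(v) for v in sys.argv[1:]]; go(*a)
    print(np.round(st()[1],3).tolist())
E
python3 go.py .6076 -.0642 .15 -7.8
```

```text
t 0.1 tcp [0.1393 0.609  0.2269] jawyaw 77.1 width 0.0941 F [0.5 0.  1.1]
shift [ 0.0556 -0.6066 -0.5518] spin 84.9 rows 13.2 7.9 q [-1.39  0.42 -0.01  1.61  0.    1.11 -0.05]
[[-0.0, -0.975, 0.223], [-0.001, 0.223, 0.975], [-1.0, -0.0, -0.001]]
```

{"api": "jog_arm", "payload": {"rows": [[0.0,-0.045,-0.04,6,100],[0.0,-0.09,-0.08,12,100],[0.0,-0.135,-0.12,18,100],[0.0,-0.18,-0.16,25,100],[0.0,-0.225,-0.2,31,100]]}}

```text
t: 0.72
tcp_pos: [0.3149, 0.3623, 0.2274]
tcp_rot: [-0.626, 1.479, 0.626]
ft_force: [0.7, 0.7, 0.8]
gripper_width: 0.0943
```

```bash
python3 go.py .6076 -.0642 .15 -7.8
```

```text
t 0.72 tcp [0.3149 0.3623 0.2274] jawyaw 45.9 width 0.0943 F [0.7 0.7 0.8]
shift [ 0.0554 -0.507  -0.1026] spin 53.7 rows 8.3 5.0 q [-1.11  0.16  0.21  1.97 -0.04  1.02 -0.08]
[[-0.0, -0.718, 0.696], [-0.0, 0.696, 0.718], [-1.0, 0.0, -0.0]]
```

{"api": "jog_arm", "payload": {"rows": [[0.005,-0.056,-0.011,6,100],[0.01,-0.112,-0.023,12,100],[0.017,-0.168,-0.034,18,100],[0.023,-0.224,-0.046,24,100],[0.03,-0.28,-0.057,30,100]]}}

```text
t: 1.35
tcp_pos: [0.4771, 0.1274, 0.1974]
tcp_rot: [-0.218, 1.559, 0.219]
ft_force: [0.9, 0.3, 0.3]
gripper_width: 0.0941
```

```bash
python3 go.py .6076 -.0642 .15 -7.8
```

```text
t 1.35 tcp [0.4771 0.1274 0.1974] jawyaw 15.9 width 0.0941 F [0.9 0.3 0.3]
shift [ 0.0254 -0.2201  0.0728] spin 23.7 rows 3.7 2.2 q [-0.74  0.23  0.48  1.98 -0.13  0.96  0.08]
[[0.0, -0.275, 0.962], [0.0, 0.962, 0.275], [-1.0, 0.0, 0.0]]
```

{"api": "jog_arm", "payload": {"rows": [[0.005,-0.05,0.017,6,100],[0.012,-0.105,0.035,12,100],[0.018,-0.16,0.053,18,100],[0.0254,-0.22,0.073,23.7,100],[0.0254,-0.22,0.073,23.7,100]]}}

```text
t: 1.98
tcp_pos: [0.6081, -0.0667, 0.171]
tcp_rot: [0.107, 1.569, -0.111]
ft_force: [-0.8, 0.0, 0.2]
gripper_width: 0.0937
```

```bash
python3 - <<'E'
from h import *
from rig import manip
c=manip.capture("wrist"); pickle.dump(c,open('w1.pkl','wb')); s=manip.state(); print(np.round(s["joint_positions"],2),np.round(s["tcp_pos"],4)); print(np.round(c["world_from_camera"],3).tolist(),np.round(c["camera_matrix"],1).tolist())
R=load('R.pkl')
crop(c,0,0,640,480,1.25,'pics/w1.png',[proj(c,np.c_[r[2],np.full(4,r[3])]) for n,r in R.items() if n in('stone','stray')])
E
```

```text
[-0.39  0.51  0.6   1.72 -0.33  1.01  0.19] [ 0.6076 -0.0643  0.1711]
[[0.99, 0.134, 0.036, 0.619], [-0.139, 0.958, 0.252, 0.006], [-0.001, -0.255, 0.967, 0.328], [0.0, 0.0, 0.0, 1.0]] [[356.3, 0.0, 319.8], [0.0, 356.3, 242.9], [0.0, 0.0, 1.0]]
```

View pics/w1.png

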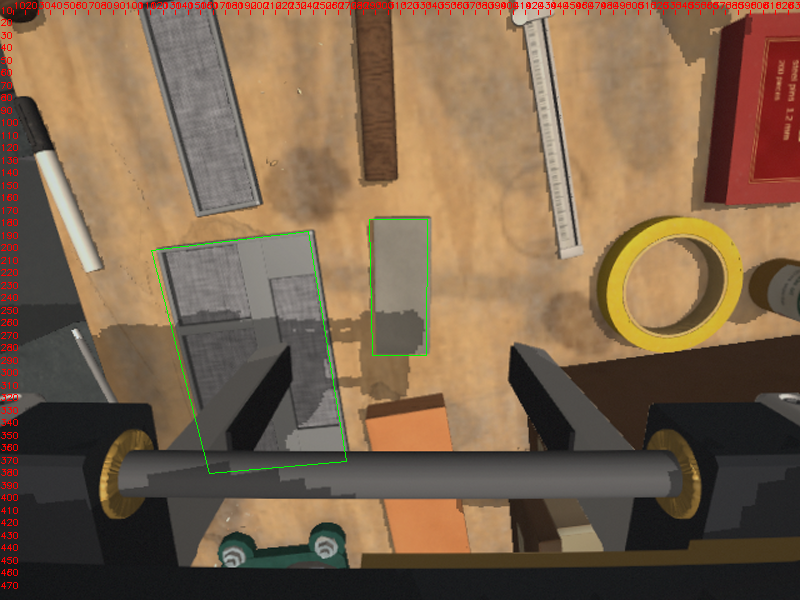

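```bash
python3 - <<'E'
from h import *
c=load('w1.pkl'); crop(c,115,170,240,150,3.3,'pics/w1b.png')
E
```

```text
(no output)
```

View pics/w1b.png

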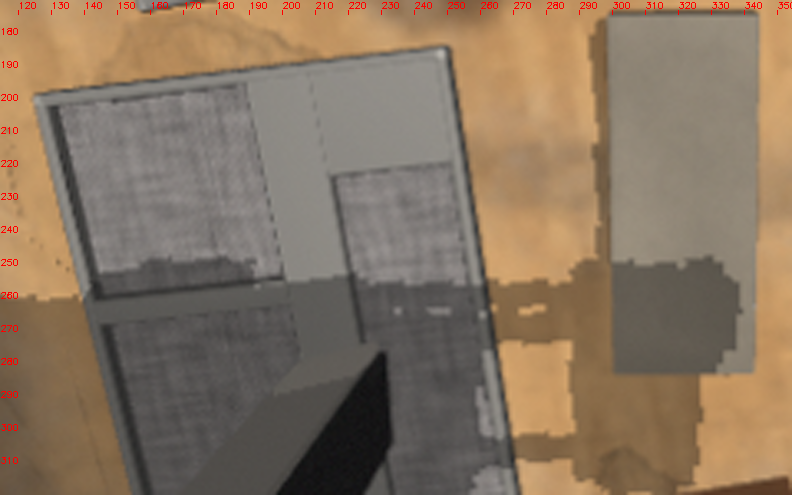

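```bash
python3 - <<'E'
from h import *
c=load('w1.pkl'); R=load('R.pkl')
f=lambda l:[(115+x/3.3-.5,170+y/3.3-.5) for x,y in l]
P=unproj(c,f([(35,97),(450,47),(270,283),(202,283)]),.009); print(np.round(P,4)); print(np.round(R['stray'][2][[3,0]],4))
d=P[1]-P[0]; print('yaw',np.degrees(np.arctan2(d[1],d[0])),np.linalg.norm(d))
Q=unproj(c,f([(608,12),(758,12),(755,374),(613,374)]),.018); print(np.round(Q,4),Q.mean(0)); print(np.round(R['stone'][2][[3,0,1,2]],4))
for a,b in((0,3),(1,2)):
  d=Q[a]-Q[b]; print(np.degrees(np.arctan2(-d[0],d[1])),np.linalg.norm(d))
d=unproj(c,f([(35,97),(133,495)]),.009); d=d[0]-d[1];print('tray left edge yaw',np.degrees(np.arctan2(-d[0],d[1])))
d=unproj(c,f([(450,47),(520,495)]),.009); d=d[0]-d[1];print('tray right edge yaw',np.degrees(np.arctan2(-d[0],d[1])))
E
```

```text
[[ 0.4378 -0.0116  0.009 ]
 [ 0.5536 -0.0146  0.009 ]
 [ 0.4903 -0.0727  0.009 ]
 [ 0.4709 -0.07    0.009 ]]
[[ 0.4337 -0.0117]
 [ 0.5497 -0.0148]]
yaw -1.4715922418222445 0.1158737226075001
[[ 0.5978 -0.0109  0.018 ]
 [ 0.6364 -0.0163  0.018 ]
 [ 0.6233 -0.1156  0.018 ]
 [ 0.5838 -0.1101  0.018 ]] [ 0.61030519 -0.06321956  0.018     ]
[[ 0.5946 -0.012 ]
 [ 0.6342 -0.0174]
 [ 0.6206 -0.1165]
 [ 0.581  -0.111 ]]
-8.053295322613787 0.10014018316932999
-7.495234896204131 0.10014022866547229
tray left edge yaw -1.8398666901898508
tray right edge yaw -1.8199108454002533
```

```bash
python3 go.py .609 -.0637 .008 -7.8
```

```text
t 2.02 tcp [ 0.6076 -0.0643  0.1711] jawyaw -7.8 width 0.0937 F [-1.2  1.2 -0.9]
shift [0.1411 0.001  0.0015] spin 0.0 rows 2.3 0.0 q [-0.39  0.51  0.6   1.72 -0.33  1.01  0.19]
[[-0.001, 0.135, 0.991], [-0.001, 0.991, -0.135], [-1.0, -0.002, -0.001]]
```

{"api": "jog_arm", "payload": {"rows": [[0.05,0.001,0.0015,0,100],[0.1,0.001,0.0015,0,75],[0.13,0.001,0.0015,0,60],[0.141,0.001,0.0015,0,55],[0.141,0.001,0.0015,0,38]], "grip_force": 30}}

```text
t: 2.65
tcp_pos: [0.6092, -0.0607, 0.0314]
tcp_rot: [0.103, 1.569, -0.103]
ft_force: [0.9, -0.1, 0.6]
gripper_width: 0.0576
```

{"api": "jog_arm", "payload": {"rows": [[0,0,0,0,30],[0,0,0,0,30],[0,0,0,0,30]]}}

```text
t: 3.02
tcp_pos: [0.6099, -0.0612, 0.0323]
tcp_rot: [0.104, 1.567, -0.103]
ft_force: [-1.3, 1.2, 8.5]
gripper_width: 0.0397
```

```bash
python3 go.py .4643 -.1383 .011 -1.65
```

```text
t 3.02 tcp [ 0.6099 -0.0612  0.0323] jawyaw -7.6 width 0.0397 F [-1.3  1.2  8.5]
shift [-0.0009 -0.0956 -0.1342] spin -5.9 rows 2.6 0.6 q [-0.31  0.69  0.49  1.79 -0.45  0.77  0.28]
[[0.002, 0.132, 0.991], [0.0, 0.991, -0.132], [-1.0, 0.0, 0.002]]
```

{"api": "jog_arm", "payload": {"rows": [[-0.02,0,0,0,30],[-0.05,0,0,0,30],[-0.06,-0.03,-0.045,-2,30],[-0.06,-0.06,-0.09,-4,30],[-0.06,-0.0935,-0.134,-5.9,30]]}}

```text
t: 3.65
tcp_pos: [0.4628, -0.1368, 0.0924]
tcp_rot: [0.022, 1.569, -0.022]
ft_force: [0.5, -0.7, -2.7]
gripper_width: 0.0394
```

{"api": "jog_arm", "payload": {"rows": [[0,0,0,0,30]]}}

```text
t: 3.78
tcp_pos: [0.4613, -0.1382, 0.0925]
tcp_rot: [0.027, 1.57, -0.025]
ft_force: [1.9, 0.8, -1.2]
gripper_width: 0.0399
```

```bash
python3 - <<'E'
from h import *
from rig import manip
c=manip.capture("wrist"); pickle.dump(c,open('w2.pkl','wb')); 
crop(c,100,100,400,300,2,'pics/w2.png')
c=manip.capture("top");crop(c,330,150,130,125,5,'pics/t2.png')
E
python3 go.py .4643 -.1358 .014 -1.65
```

```text
t 3.88 tcp [ 0.4646 -0.1365  0.0923] jawyaw -1.7 width 0.0398 F [ 0.9 -0.4 -1.8]
shift [ 0.0563  0.0006 -0.0004] spin -0.1 rows 0.9 0.0 q [-0.25  0.41  0.57  2.09 -0.33  0.73  0.5 ]
[[0.002, 0.03, 1.0], [0.0, 1.0, -0.03], [-1.0, 0.0, 0.002]]
```

View pics/w2.png

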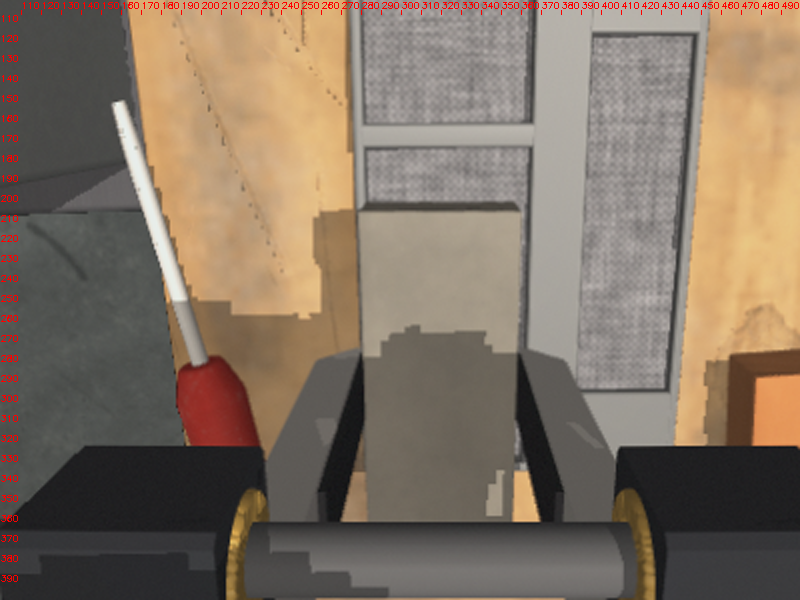

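View pics/t2.png

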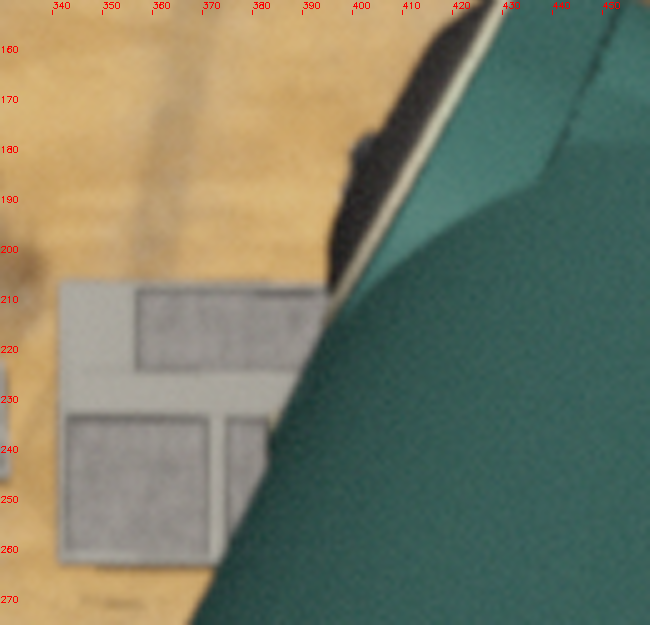

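```bash
python3 - <<'E'
from h import *
c=load('w2.pkl')
f=lambda l:[(100+x/2-.5,100+y/2-.5) for x,y in l]
print(np.round(unproj(c,f([(358,210),(520,210)]),.078),4))
print('stone comp +y corners',np.round(unproj(c,f([(365,147),(529,147)]),.009),4))
print('loupe comp -y corners',np.round(unproj(c,f([(364,125),(531,124)]),.009),4))
print('torch trough corners',np.round(unproj(c,f([(592,35),(697,35),(670,390),(578,390)]),.009),4))
print('tray right edge',np.round(unproj(c,f([(707,20)]),.009),4))
E
```

```text
[[ 0.4431 -0.0897  0.078 ]
 [ 0.4824 -0.0911  0.078 ]]
stone comp +y corners [[ 0.4384 -0.0787  0.009 ]
 [ 0.4929 -0.0805  0.009 ]]
loupe comp -y corners [[ 0.4385 -0.0715  0.009 ]
 [ 0.4936 -0.073   0.009 ]]
torch trough corners [[ 0.5134 -0.0456  0.009 ]
 [ 0.5473 -0.0466  0.009 ]
 [ 0.5441 -0.1692  0.009 ]
 [ 0.5105 -0.168   0.009 ]]
tray right edge [[ 0.5504 -0.042   0.009 ]]
```

{"api": "jog_arm", "payload": {"rows": [[0.02,0.002,0.002,0,30],[0.04,0.002,0.002,0,30],[0.052,0.002,0.002,0,30],[0.056,0.002,0.002,0,30],[0.0565,0.002,0.002,0,30]]}}

```text
t: 4.5
tcp_pos: [0.4666, -0.1344, 0.035]
tcp_rot: [0.023, 1.57, -0.023]
ft_force: [-1.6, 1.6, 2.4]
gripper_width: 0.0392
```

{"api": "jog_arm", "payload": {"rows": [[0,0,0,0,30]]}}

```text
t: 4.62
tcp_pos: [0.4665, -0.1344, 0.035]
tcp_rot: [0.023, 1.57, -0.023]
ft_force: [-0.0, 0.5, -0.8]
gripper_width: 0.0397
```

{"api": "jog_arm", "payload": {"rows": [[0,0,0,0,55],[0,0,0,0,55],[-0.01,0,0,0,55],[-0.05,0,0,0,60],[-0.11,0,0,0,80]]}}

```text
t: 5.25
tcp_pos: [0.4652, -0.1345, 0.1456]
tcp_rot: [0.023, 1.573, -0.024]
ft_force: [0.9, -0.1, 0.5]
gripper_width: 0.063
```

```bash
python3 - <<'E'
from h import *
from rig import manip
c=manip.capture("wrist"); pickle.dump(c,open('w3.pkl','wb')); 
crop(c,0,50,640,350,1.25,'pics/w3.png')
E
python3 go.py .4417 .2787 .12 40
```

```text
t 5.3 tcp [ 0.468  -0.136   0.1527] jawyaw -1.8 width 0.0671 F [ 5.7 -4.8  9.7]
shift [ 0.0101  0.4136 -0.0394] spin -41.8 rows 6.7 3.9 q [-0.32  0.31  0.64  2.04 -0.24  0.86  0.42]
[[0.006, 0.031, 0.999], [-0.001, 1.0, -0.031], [-1.0, -0.001, 0.006]]
```

View pics/w3.png

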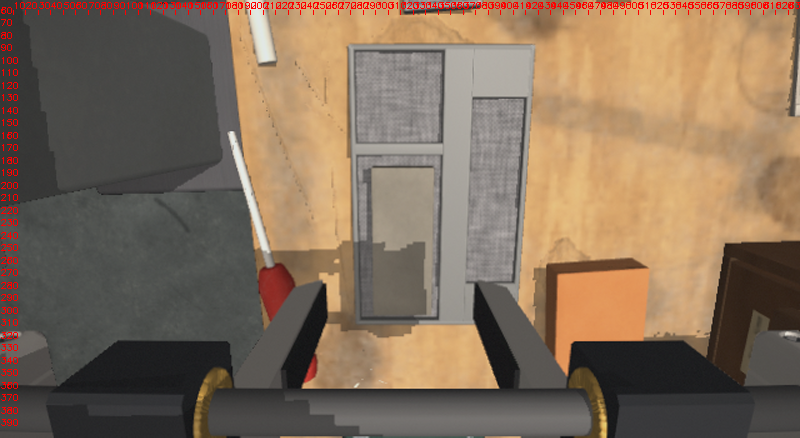

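```bash
python3 - <<'E'
from h import *
c=load('w3.pkl'); crop(c,270,160,90,160,4.5,'pics/w3b.png')
f=lambda l:[(x/1.25-.5,50+y/1.25-.5) for x,y in l]
print(np.round(unproj(c,f([(372,167),(434,167)]),.021),4)); print(np.round(unproj(c,f([(356,155),(440,155),(441,318),(361,318)]),.009),4))
E
```

```text
[[ 0.4488 -0.0857  0.021 ]
 [ 0.4877 -0.0869  0.021 ]]
[[ 0.4379 -0.0787  0.009 ]
 [ 0.4925 -0.0804  0.009 ]
 [ 0.4923 -0.195   0.009 ]
 [ 0.4351 -0.1933  0.009 ]]
```

View pics/w3b.png

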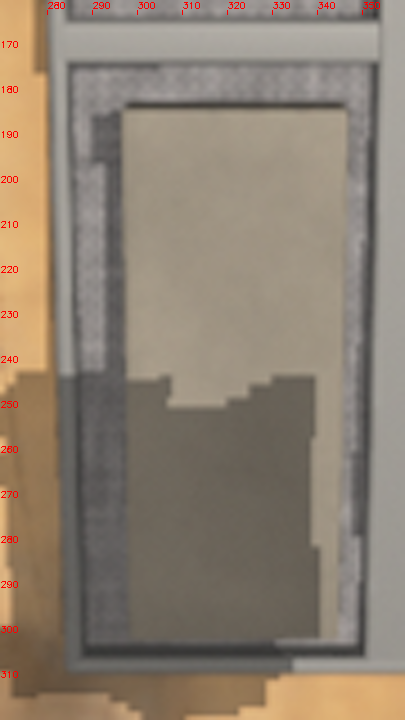

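{"api": "jog_arm", "payload": {"rows": [[0.0,0.06,0,0,80],[0.0,0.12,-0.005,0,80],[0.0,0.18,-0.01,0,80],[0.0,0.24,-0.015,0,80],[0.0,0.3,-0.02,0,80]]}}

```text
t: 5.92
tcp_pos: [0.4547, 0.168, 0.1455]
tcp_rot: [0.024, 1.57, -0.023]
ft_force: [1.0, -0.2, -0.0]
gripper_width: 0.0754
```

```bash
python3 - <<'E'
from h import *
from rig import manip
c=manip.capture("wrist"); pickle.dump(c,open('w4.pkl','wb')); 
crop(c,0,0,640,380,1.25,'pics/w4.png')
E
python3 go.py .443 .278 .03 -1.8
```

```text
t 5.97 tcp [0.4537 0.1758 0.1452] jawyaw -1.3 width 0.0753 F [-2.6 12.1  0.6]
shift [ 0.0934  0.1017 -0.013 ] spin 0.5 rows 2.2 0.0 q [-0.86  0.3   0.5   2.04 -0.2   0.84 -0.27]
[[0.001, 0.022, 1.0], [0.002, 1.0, -0.022], [-1.0, 0.002, 0.0]]
```

View pics/w4.png

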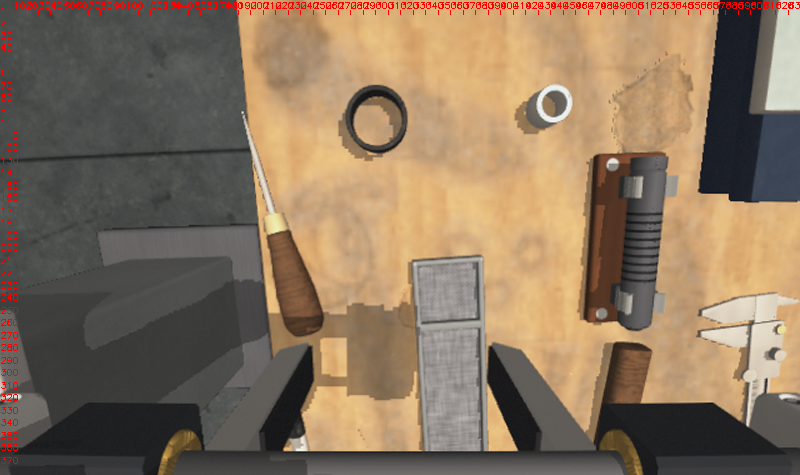

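```bash
python3 - <<'E'
from h import *
c=load('w4.pkl')
crop(c,270,55,210,60,3.8,'pics/w4a.png'); crop(c,325,115,220,180,3.6,'pics/w4b.png')
E
```

```text
(no output)
```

View pics/w4a.png

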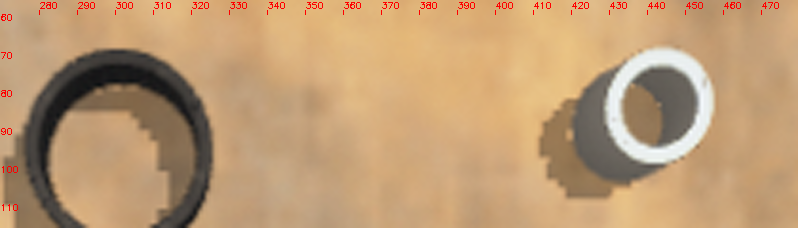

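View pics/w4b.png

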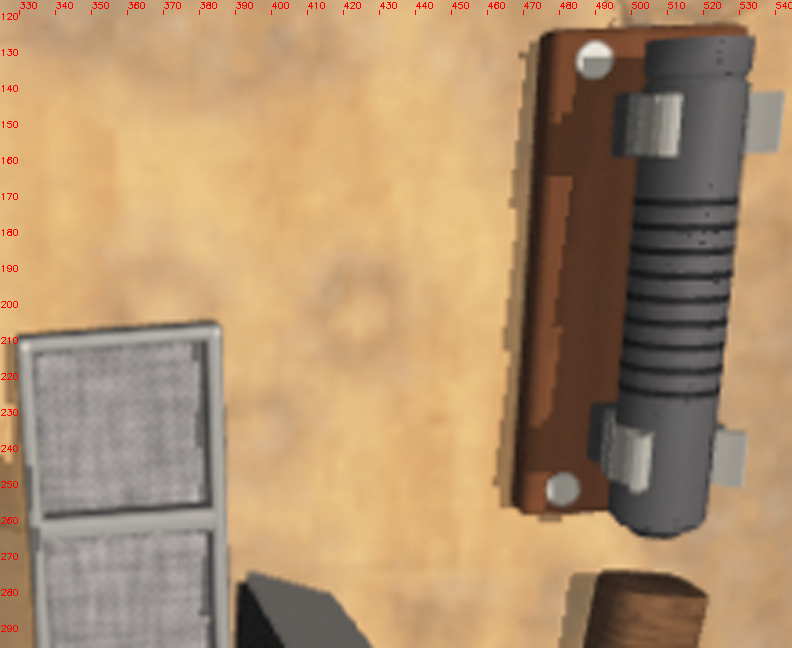

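```bash
python3 - <<'E'
from h import *
c=load('w4.pkl')
a=lambda l:[(270+x/3.8-.5,55+y/3.8-.5) for x,y in l]
b=lambda l:[(325+x/3.6-.5,115+y/3.6-.5) for x,y in l]
P=lambda px,z:np.round(unproj(c,px,z),4)
print('loupe L,R,T,ctr',P(a([(26,139),(213,139),(119,48),(119.5,139)]),.022).tolist())
print('ferrule',P(a([(660,106)]),.022), 'dia',P(a([(606,106),(714,106)]),.022).tolist())
h=P(b([(20,338),(218,322),(232,640),(38,640)]),.009); print('htray',h.tolist(), np.degrees(np.arctan2(h[1,1]-h[0,1],h[1,0]-h[0,0])),np.degrees(np.arctan2(-(h[1,0]-h[2,0]),h[1,1]-h[2,1])))
print('torch',P(b([(686.5,200),(668,397),(677.5,298)]),.0296).tolist())
print('torch ends',P(b([(700,36),(658,530)]),.0296).tolist())
print('holder',P(b([(545,30),(515,512)]),.010).tolist())
R=load('R.pkl'); print(np.round(R['htray'][2],4).tolist(),np.round(R['holder'][2],4).tolist())
E
```

```text
loupe L,R,T,ctr [[0.4264, 0.2848, 0.022], [0.4627, 0.2837, 0.022], [0.4452, 0.3006, 0.022], [0.4446, 0.2842, 0.022]]
ferrule [[0.5494 0.2875 0.022 ]] dia [[0.5389, 0.2877, 0.022], [0.56, 0.2873, 0.022]]
htray [[0.4643, 0.1942, 0.009], [0.51, 0.1966, 0.009], [0.5147, 0.1178, 0.009], [0.467, 0.1194, 0.009]] 3.006207077025728 3.4133440550818888
torch [[0.6053, 0.2229, 0.0296], [0.6056, 0.1804, 0.0296], [0.6055, 0.2022, 0.0296]]
torch ends [[0.6049, 0.2561, 0.0296], [0.6066, 0.1498, 0.0296]]
holder [[0.5808, 0.2591, 0.01], [0.582, 0.1489, 0.01]]
[[0.509, 0.1955], [0.5169, 0.0076], [0.4689, 0.0056], [0.4611, 0.1935]] [[0.6253, 0.2585], [0.6257, 0.1465], [0.5817, 0.1463], [0.5813, 0.2583]]
```

{"api": "jog_arm", "payload": {"rows": [[0.0,0.06,-0.006,0,75],[0.04,0.104,-0.011,0,75],[0.08,0.104,-0.011,0,70],[0.11,0.104,-0.011,0,70],[0.11,0.104,-0.011,0,70]]}}

```text
t: 6.6
tcp_pos: [0.4462, 0.2695, 0.0336]
tcp_rot: [0.021, 1.573, -0.025]
ft_force: [0.2, 0.6, 1.0]
gripper_width: 0.0659
```

```bash
python3 go.py .4445 .281 .008 -1.3
```

```text
t 6.6 tcp [0.4462 0.2695 0.0336] jawyaw -1.7 width 0.0659 F [0.2 0.6 1. ]
shift [ 0.0036  0.0114 -0.0021] spin -0.4 rows 0.2 0.0 q [-0.91  0.54  0.39  2.01 -0.33  0.65 -0.34]
[[-0.002, 0.03, 1.0], [-0.002, 1.0, -0.03], [-1.0, -0.002, -0.002]]
```

{"api": "jog_arm", "payload": {"rows": [[0.003,0.0115,-0.002,0,70],[0.003,0.0115,-0.002,0,70],[0.003,0.0115,-0.002,0,50],[0.003,0.0115,-0.002,0,30],[0.003,0.0115,-0.002,0,25]], "grip_force": 20}}

```text
t: 7.22
tcp_pos: [0.4454, 0.2818, 0.0317]
tcp_rot: [0.023, 1.571, -0.023]
ft_force: [1.3, -0.2, -0.4]
gripper_width: 0.0394
```

{"api": "jog_arm", "payload": {"rows": [[0,0,0,0,25],[0,0,0,0,25]]}}

```text
t: 7.48
tcp_pos: [0.4453, 0.2818, 0.0317]
tcp_rot: [0.023, 1.571, -0.023]
ft_force: [-0.8, -1.3, 3.9]
gripper_width: 0.0356
```

```bash
python3 go.py .4682 -.0442 .07 -1.65
```

```text
t 7.47 tcp [0.4453 0.2818 0.0317] jawyaw -1.7 width 0.0356 F [-0.8 -1.3  3.9]
shift [-0.0603 -0.3252  0.0325] spin -0.0 rows 5.3 0.0 q [-0.93  0.55  0.38  2.   -0.33  0.64 -0.36]
[[-0.0, 0.029, 1.0], [-0.0, 1.0, -0.029], [-1.0, -0.0, -0.0]]
```

{"api": "jog_arm", "payload": {"rows": [[-0.02,0,0,0,25],[-0.05,-0.02,0.002,0,25],[-0.06,-0.08,0.008,0,25],[-0.06,-0.14,0.014,0,25],[-0.06,-0.2,0.02,0,25]]}}

```text
t: 8.1
tcp_pos: [0.4594, 0.0797, 0.0918]
tcp_rot: [0.023, 1.57, -0.023]
ft_force: [1.5, -0.2, -0.3]
gripper_width: 0.0355
```

{"api": "jog_arm", "payload": {"rows": [[0,-0.06,0.006,0,25],[0,-0.105,0.011,0,25],[0,-0.125,0.0115,0,25],[0,-0.125,0.0115,0,25]]}}

```text
t: 8.6
tcp_pos: [0.4671, -0.0453, 0.0916]
tcp_rot: [0.025, 1.571, -0.026]
ft_force: [-0.2, 0.9, -0.2]
gripper_width: 0.0357
```

```bash
python3 go.py .4673 -.044 .012 -1.65;  python3 - <<'E'
from h import *
from rig import manip
c=manip.capture("wrist"); pickle.dump(c,open('w5.pkl','wb')); 
crop(c,150,100,360,260,2.2,'pics/w5.png')
E
```

```text
t 8.6 tcp [ 0.4671 -0.0453  0.0916] jawyaw -1.8 width 0.0357 F [-0.2  0.9 -0.2]
shift [0.0576 0.0013 0.0001] spin -0.2 rows 0.9 0.0 q [-0.41  0.38  0.52  2.12 -0.28  0.71  0.26]
[[0.0, 0.032, 0.999], [-0.0, 0.999, -0.032], [-1.0, -0.0, 0.0]]
```

View pics/w5.png

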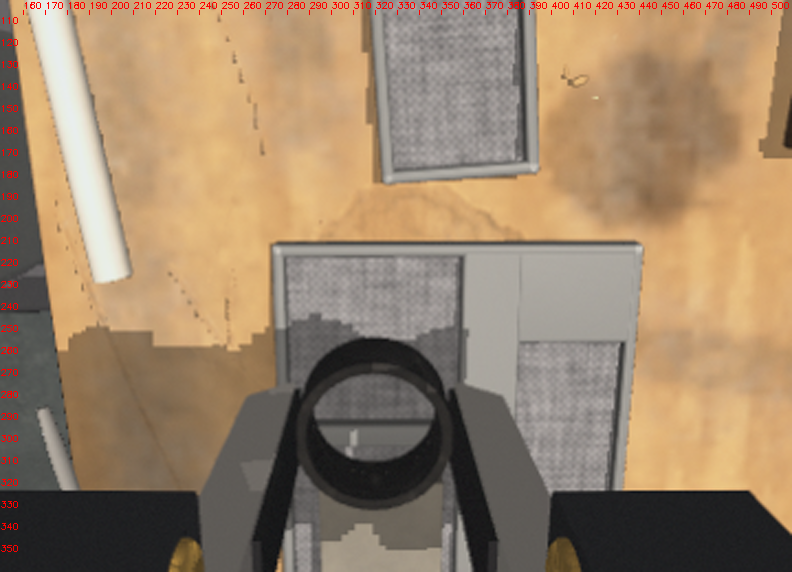

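```bash
python3 - <<'E'
from h import *
c=load('w5.pkl')
f=lambda l:[(150+x/2.2-.5,100+y/2.2-.5) for x,y in l]
P=lambda px,z:np.round(unproj(c,f(px),z),4).tolist()
print(P([(376,436),(299,436),(453,436),(376,363),(376,509)],.082))
print('loupe comp',P([(285,256),(464,256)],.009),'rib',P([(290,421)],.009),'htray -y corners',P([(388,184),(538,172)],.009))
E
```

```text
[[0.4676, -0.044, 0.082], [0.45, -0.0435, 0.082], [0.4853, -0.0446, 0.082], [0.4682, -0.0264, 0.082], [0.467, -0.0626, 0.082]]
loupe comp [[0.4405, -0.0145, 0.009], [0.496, -0.0163, 0.009]] rib [[0.4387, -0.0693, 0.009]] htray -y corners [[0.473, 0.0066, 0.009], [0.5185, 0.0087, 0.009]]
```

{"api": "jog_arm", "payload": {"rows": [[0.02,0.001,0.0,0,25],[0.04,0.001,0,0,25],[0.052,0.001,0,0,25],[0.0565,0.001,0,0,25],[0.0565,0.001,0,0,25]]}}

```text
t: 9.28
tcp_pos: [0.4674, -0.0426, 0.0352]
tcp_rot: [0.023, 1.571, -0.023]
ft_force: [-0.2, -0.6, -0.2]
gripper_width: 0.0357
```

{"api": "jog_arm", "payload": {"rows": [[0,0,0,0,52],[0,0,0,0,52],[-0.012,0,0,0,54],[-0.06,0,0,0,54],[-0.09,0,0,0,54]]}}

```text
t: 9.9
tcp_pos: [0.4676, -0.0432, 0.1275]
tcp_rot: [0.023, 1.569, -0.023]
ft_force: [1.1, 1.2, 0.3]
gripper_width: 0.0509
```

```bash
python3 - <<'E'
from h import *
from rig import manip
c=manip.capture("wrist"); pickle.dump(c,open('w6.pkl','wb')); 
crop(c,100,80,400,300,2,'pics/w6.png')
E
python3 go.py .605 .2025 .06 -.5
```

```text
t 9.95 tcp [ 0.4689 -0.0433  0.1303] jawyaw -1.7 width 0.0507 F [ 4.2 -1.1  3.6]
shift [0.0491 0.2498 0.1283] spin -1.2 rows 4.6 0.1 q [-0.46  0.31  0.56  2.09 -0.23  0.79  0.22]
[[0.005, 0.03, 1.0], [0.001, 1.0, -0.03], [-1.0, 0.001, 0.005]]
```

View pics/w6.png

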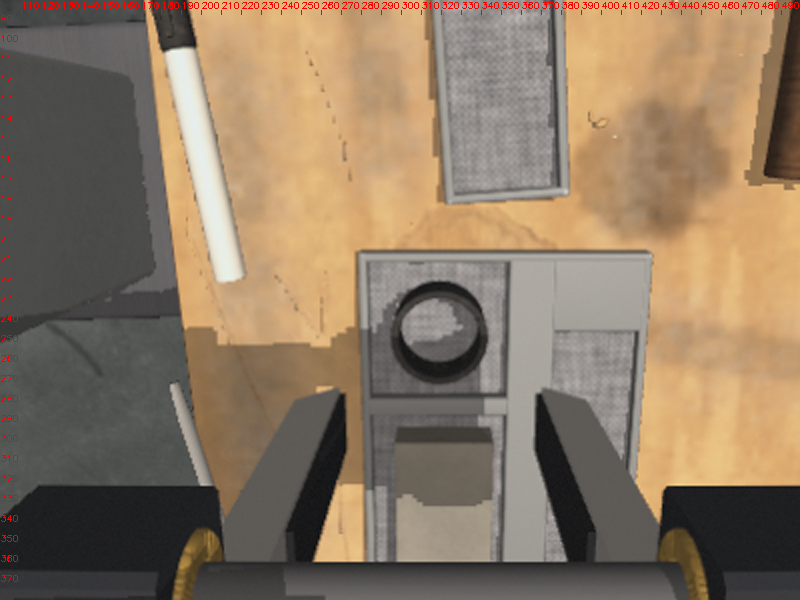

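{"api": "jog_arm", "payload": {"rows": [[0.0,0.05,0.026,0,54],[0.0,0.1,0.052,0,54],[0.0,0.155,0.08,0,54],[0.01,0.205,0.105,-1,54],[0.03,0.25,0.129,-1.2,54]]}}

```text
t: 10.58
tcp_pos: [0.6047, 0.2055, 0.0961]
tcp_rot: [0.006, 1.569, -0.005]
ft_force: [1.1, -1.2, 0.3]
gripper_width: 0.0506
```

{"api": "jog_arm", "payload": {"rows": [[0,0,0,0,54]]}}

```text
t: 10.7
tcp_pos: [0.6033, 0.2068, 0.0936]
tcp_rot: [0.003, 1.572, -0.003]
ft_force: [-0.6, -1.0, 0.0]
gripper_width: 0.0508
```

```bash
python3 go.py .605 .2025 .0255 -.5; python3 - <<'E'
from h import *
from rig import manip
c=manip.capture("wrist"); pickle.dump(c,open('w7.pkl','wb')); 
crop(c,200,80,300,260,2.2,'pics/w7.png')
E
```

```text
t 10.7 tcp [0.6033 0.2068 0.0936] jawyaw -0.2 width 0.0508 F [-0.6 -1.   0. ]
shift [ 0.0461 -0.0043  0.0018] spin 0.3 rows 0.7 0.0 q [-0.69  0.63  0.44  1.69 -0.32  0.9  -0.13]
[[-0.002, 0.004, 1.0], [-0.0, 1.0, -0.004], [-1.0, -0.0, -0.002]]
```

View pics/w7.png

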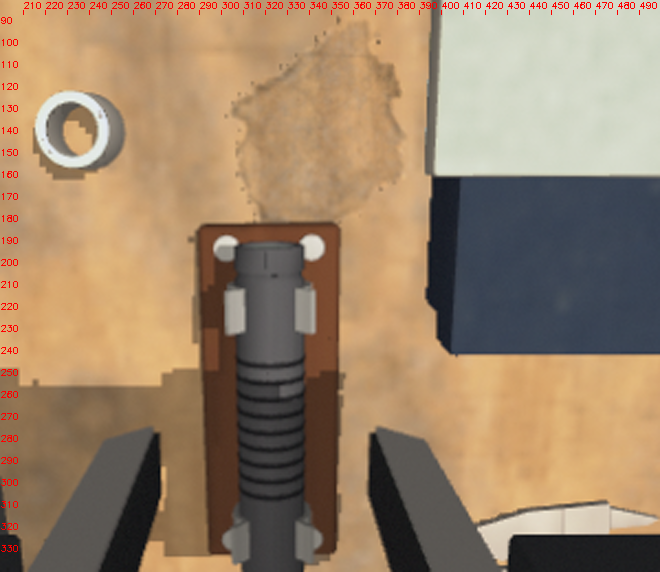

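{"api": "jog_arm", "payload": {"rows": [[0.02,-0.004,0.0018,0,54],[0.04,-0.004,0.0018,0,54],[0.046,-0.004,0.0018,0,50],[0.046,-0.004,0.0018,0,30],[0.046,-0.004,0.0018,0,10]], "grip_force": 45}}

```text
t: 11.38
tcp_pos: [0.6056, 0.1992, 0.0496]
tcp_rot: [0.007, 1.57, -0.007]
ft_force: [-0.7, -0.5, -0.1]
gripper_width: 0.0302
```

{"api": "jog_arm", "payload": {"rows": [[0,0,0,0,8],[0,0,0,0,8],[0,0,0,0,8]]}}

```text
t: 11.75
tcp_pos: [0.6055, 0.1993, 0.0495]
tcp_rot: [0.007, 1.57, -0.006]
ft_force: [-1.1, 0.2, 4.5]
gripper_width: 0.0188
```

{"api": "jog_arm", "payload": {"rows": [[0,0,0,0,32],[0.0025,0.003,0,0,32],[0.0025,0.003,0,0,32],[0.0025,0.003,0,0,15],[0.0025,0.003,0,0,8]]}}

```text
t: 12.38
tcp_pos: [0.6053, 0.2021, 0.0465]
tcp_rot: [0.006, 1.571, -0.007]
ft_force: [0.7, 0.2, -0.4]
gripper_width: 0.019
```

{"api": "jog_arm", "payload": {"rows": [[0,0,0,0,8],[0,0,0,0,8],[0,0,0,0,8]]}}

```text
t: 12.75
tcp_pos: [0.6054, 0.2021, 0.0466]
tcp_rot: [0.007, 1.571, -0.007]
ft_force: [0.8, -0.2, -0.9]
gripper_width: 0.019
```

{"api": "jog_arm", "payload": {"rows": [[-0.006,0,0,0,8],[-0.012,0,0,0,8],[-0.02,0,0,0,8],[-0.04,0,0,0,8],[-0.06,0,0,0,8]]}}

```text
t: 13.38
tcp_pos: [0.6056, 0.2023, 0.1085]
tcp_rot: [0.007, 1.57, -0.006]
ft_force: [0.8, 0.5, 0.2]
gripper_width: 0.0192
```

```bash
python3 go.py .5283 -.1074 .07 -1.65; python3 - <<'E'
from h import *
from rig import manip
c=manip.capture("wrist"); pickle.dump(c,open('w8.pkl','wb')); 
crop(c,200,80,300,260,2.2,'pics/w8.png')
E
```

```text
t 13.38 tcp [0.6056 0.2023 0.1085] jawyaw -0.5 width 0.0192 F [0.8 0.5 0.2]
shift [ 0.0164 -0.3103 -0.0747] spin 1.2 rows 5.1 0.1 q [-0.69  0.61  0.45  1.69 -0.32  0.92 -0.13]
[[0.001, 0.008, 1.0], [0.0, 1.0, -0.008], [-1.0, 0.0, 0.001]]
```

View pics/w8.png

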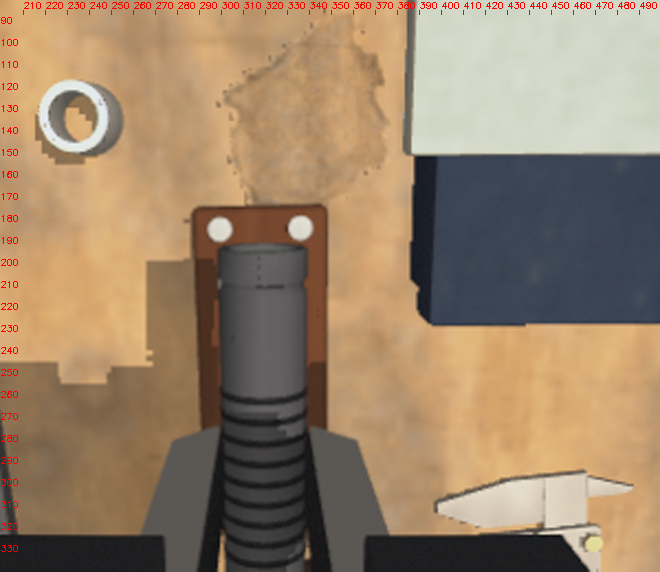

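{"api": "jog_arm", "payload": {"rows": [[0.0,-0.05,-0.012,0,8],[0.0,-0.11,-0.026,0,8],[0.0,-0.17,-0.041,0,8],[0.0,-0.23,-0.055,0.5,8],[0.0,-0.285,-0.069,1,8]]}}

```text
t: 14.05
tcp_pos: [0.5336, -0.0842, 0.1076]
tcp_rot: [0.021, 1.569, -0.021]
ft_force: [1.0, -0.8, -0.9]
gripper_width: 0.0188
```

{"api": "jog_arm", "payload": {"rows": [[0.01,-0.026,-0.006,0.2,8],[0.016,-0.026,-0.006,0.2,8],[0.016,-0.026,-0.006,0.2,8]]}}

```text
t: 14.42
tcp_pos: [0.5276, -0.1072, 0.0907]
tcp_rot: [0.023, 1.571, -0.022]
ft_force: [-0.1, 1.2, -0.2]
gripper_width: 0.019
```

```bash
python3 go.py .5283 -.1074 .0105 -1.65; python3 - <<'E'
from h import *
from rig import manip
c=manip.capture("wrist"); pickle.dump(c,open('w9.pkl','wb')); 
crop(c,180,120,300,260,2.2,'pics/w9.png')
E
```

```text
t 14.43 tcp [ 0.5276 -0.1072  0.0907] jawyaw -1.6 width 0.019 F [-0.1  1.2 -0.2]
shift [ 0.0582 -0.0002  0.0007] spin 0.0 rows 0.9 0.0 q [-0.25  0.48  0.49  1.95 -0.32  0.78  0.4 ]
[[-0.0, 0.029, 1.0], [0.0, 1.0, -0.029], [-1.0, 0.0, -0.0]]
```

View pics/w9.png

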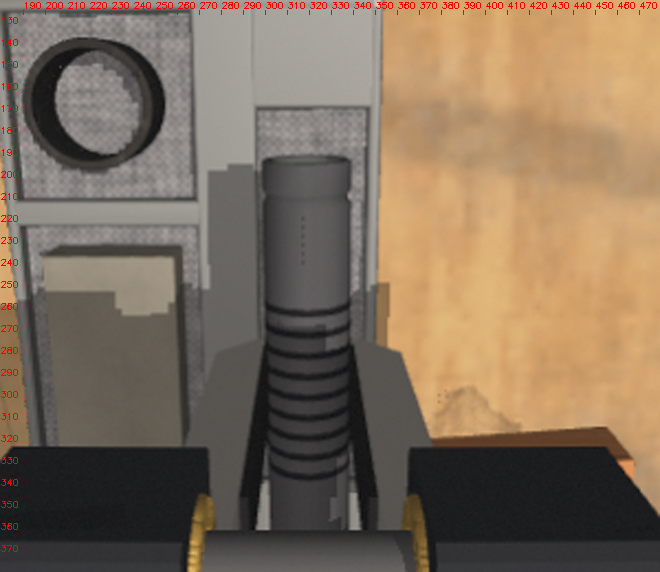

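```bash
python3 - <<'E'
from h import *
c=load('w9.pkl')
f=lambda l:[(180+x/2.2-.5,120+y/2.2-.5) for x,y in l]
P=lambda px,z:np.round(unproj(c,f(px),z),4).tolist()
print('torch far end',P([(263,200),(351,200)],.0737),'end top',P([(306,160)],.0780),'ring',P([(264,325),(349,325)],.0737))
print('trough',P([(257,107),(367,107),(258,330)],.009))
E
```

```text
torch far end [[0.5188, -0.0624, 0.0737], [0.5385, -0.063, 0.0737]] end top [[0.5287, -0.0533, 0.078]] ring [[0.5177, -0.092, 0.0737], [0.5376, -0.0925, 0.0737]]
trough [[0.5141, -0.0449, 0.009], [0.547, -0.0458, 0.009], [0.5112, -0.1151, 0.009]]
```

{"api": "jog_arm", "payload": {"rows": [[0.02,-0.001,0.0012,0,8],[0.04,-0.001,0.0012,0,8],[0.052,-0.001,0.0012,0,8],[0.0575,-0.001,0.0012,0,8],[0.0575,-0.001,0.0012,0,8]]}}

```text
t: 15.1
tcp_pos: [0.5285, -0.1091, 0.033]
tcp_rot: [0.023, 1.571, -0.023]
ft_force: [0.1, 0.1, -0.6]
gripper_width: 0.0187
```

{"api": "jog_arm", "payload": {"rows": [[0,0,0,0,8]]}}

```text
t: 15.22
tcp_pos: [0.5288, -0.1091, 0.0335]
tcp_rot: [0.023, 1.57, -0.023]
ft_force: [0.3, 0.6, -0.9]
gripper_width: 0.0192
```

{"api": "jog_arm", "payload": {"rows": [[0.001,0,0,0,8],[0.001,0,0,0,8],[0.001,0,0,0,32],[0.001,0,0,0,32],[-0.005,0,0,0,32]]}}

```text
t: 15.85
tcp_pos: [0.5283, -0.1091, 0.0381]
tcp_rot: [0.023, 1.571, -0.023]
ft_force: [0.2, -0.5, 0.5]
gripper_width: 0.03
```

{"api": "jog_arm", "payload": {"rows": [[-0.03,0,0,0,34],[-0.08,0,0,0,40],[-0.1,0,0,0,54],[-0.1,0,0,0,54]]}}

```text
t: 16.35
tcp_pos: [0.5293, -0.1091, 0.1397]
tcp_rot: [0.023, 1.568, -0.023]
ft_force: [0.5, 0.8, -0.6]
gripper_width: 0.0501
```

```bash
python3 - <<'E'
from h import *
from rig import manip
c=manip.capture("wrist"); pickle.dump(c,open('w10.pkl','wb')); 
crop(c,160,120,320,240,2.4,'pics/w10.png')
E
python3 go.py .6105 .071 .06 -5.1
```

```text
t 16.4 tcp [ 0.5286 -0.1089  0.1384] jawyaw -1.7 width 0.0503 F [-0.4  0.2 -0.2]
shift [0.0565 0.1822 0.0766] spin 3.4 rows 3.3 0.3 q [-0.29  0.42  0.54  1.92 -0.27  0.87  0.36]
[[0.001, 0.029, 1.0], [0.0, 1.0, -0.029], [-1.0, 0.0, 0.001]]
```

View pics/w10.png

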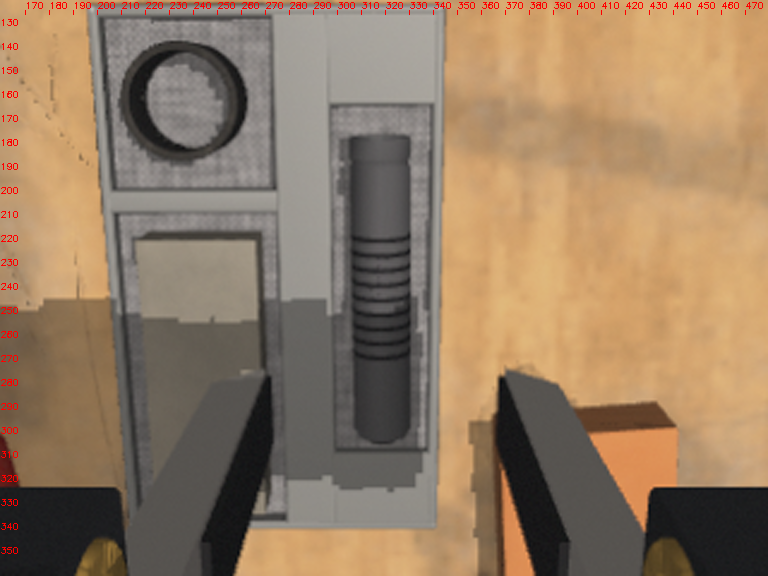

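```bash
python3 - <<'E'
from h import *
c=load('w10.pkl')
f=lambda l:[(160+x/2.4-.5,120+y/2.4-.5) for x,y in l]
P=lambda px,z:np.round(unproj(c,f(px),z),4).tolist()
print('torch ends',P([(380,138),(382,443)],.015)); print('trough',P([(382,103),(382,451)],.009))
E
```

```text
torch ends [[0.5298, -0.056, 0.015], [0.5272, -0.1634, 0.015]]
trough [[0.5308, -0.0451, 0.009], [0.527, -0.1692, 0.009]]
```

{"api": "jog_arm", "payload": {"rows": [[0.0,0.045,0.02,1,54],[0.0,0.095,0.04,2,54],[0.0,0.14,0.06,3,54],[0.02,0.18,0.077,3.4,54],[0.02,0.18,0.077,3.4,54]]}}

```text
t: 17.02
tcp_pos: [0.61, 0.0722, 0.115]
tcp_rot: [0.066, 1.574, -0.066]
ft_force: [-0.2, -0.3, -0.5]
gripper_width: 0.0505
```

```bash
python3 go.py .6105 .071 .008 -5.1; python3 - <<'E'
from h import *
from rig import manip
c=manip.capture("wrist"); pickle.dump(c,open('w11.pkl','wb')); 
crop(c,120,60,360,300,2,'pics/w11.png')
E
```

```text
t 17.02 tcp [0.61   0.0722 0.115 ] jawyaw -4.8 width 0.0505 F [-0.2 -0.3 -0.5]
shift [ 0.085  -0.0011  0.0009] spin 0.3 rows 1.4 0.0 q [-0.52  0.57  0.48  1.75 -0.32  0.91  0.01]
[[-0.004, 0.084, 0.996], [-0.0, 0.996, -0.084], [-1.0, -0.001, -0.004]]
```

View pics/w11.png

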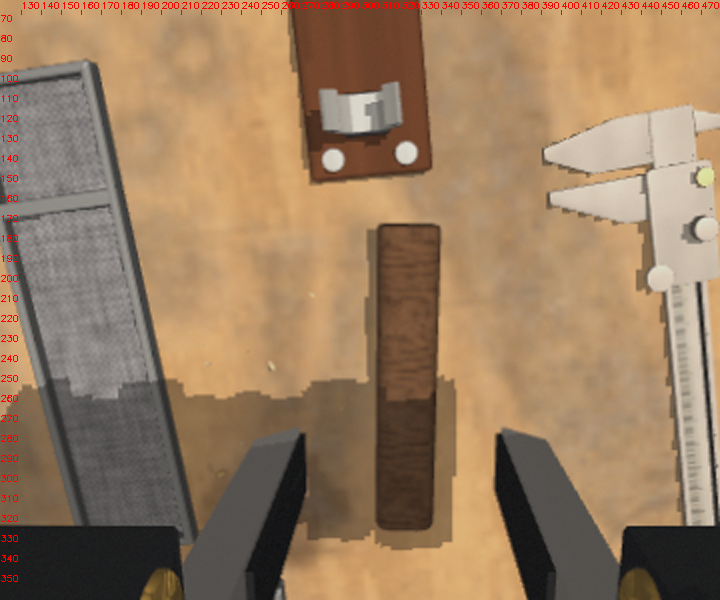

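```bash
python3 - <<'E'
from h import *
c=load('w11.pkl')
f=lambda l:[(120+x/2-.5,60+y/2-.5) for x,y in l]
P=lambda px,z:unproj(c,f(px),z)
h=P([(378,226),(439,226),(432,529),(377,529)],.015); print(np.round(h,4).tolist(),h.mean(0)); d=(h[0]+h[1]-h[2]-h[3])/2; print(np.linalg.norm(d),np.degrees(np.arctan2(-d[0],d[1])))
t=P([(93,62),(197,540),(108,190),(112,204)],.009); print(np.round(t,4).tolist()); d=t[0]-t[1]; print(np.degrees(np.arctan2(-d[0],d[1])))
E
```

```text
[[0.6067, 0.1306, 0.015], [0.6282, 0.1287, 0.015], [0.6171, 0.011, 0.015], [0.5953, 0.0128, 0.015]] [0.61181587 0.07077755 0.015     ]
0.11830402345109192 -5.460923887388776
[[0.5128, 0.1949, 0.009], [0.5207, 0.0107, 0.009], [0.5103, 0.1515, 0.009], [0.5108, 0.1465, 0.009]]
2.4561030305543357
```

{"api": "jog_arm", "payload": {"rows": [[0.03,-0.001,0.0018,0.5,54],[0.065,-0.001,0.0018,0.5,54],[0.084,-0.001,0.0018,0.5,50],[0.0865,-0.001,0.0018,0.5,35],[0.0865,-0.001,0.0018,0.5,25]], "grip_force": 30}}

```text
t: 17.7
tcp_pos: [0.6128, 0.0671, 0.0324]
tcp_rot: [0.077, 1.569, -0.077]
ft_force: [-0.1, -1.1, 0.3]
gripper_width: 0.0303
```

{"api": "jog_arm", "payload": {"rows": [[0,0,0,0,10],[0,0,0,0,10],[0,0,0,0,10]]}}

```text
t: 18.08
tcp_pos: [0.6131, 0.0674, 0.0327]
tcp_rot: [0.077, 1.568, -0.076]
ft_force: [-1.3, -0.9, 7.0]
gripper_width: 0.0226
```

```bash
python3 go.py .492 .078 .07 2.5
```

```text
t 18.07 tcp [0.6131 0.0674 0.0327] jawyaw -5.6 width 0.0226 F [-1.3 -0.9  7. ]
shift [-0.0595 -0.0012 -0.1214] spin -8.1 rows 2.2 0.8 q [-0.48  0.68  0.43  1.78 -0.39  0.77  0.05]
[[0.002, 0.097, 0.995], [0.0, 0.995, -0.097], [-1.0, 0.0, 0.002]]
```

{"api": "jog_arm", "payload": {"rows": [[-0.02,0,0,0,10],[-0.05,0,-0.01,0,10],[-0.06,-0.002,-0.05,-3,10],[-0.06,-0.004,-0.09,-6,10],[-0.06,-0.004,-0.121,-8,10]]}}

```text
t: 18.7
tcp_pos: [0.4905, 0.0754, 0.093]
tcp_rot: [-0.034, 1.569, 0.035]
ft_force: [1.0, 0.6, -1.0]
gripper_width: 0.0225
```

{"api": "jog_arm", "payload": {"rows": [[0,0,0,0,10],[0,0,0,0,10]]}}

```text
t: 18.95
tcp_pos: [0.4927, 0.0754, 0.0926]
tcp_rot: [-0.033, 1.569, 0.033]
ft_force: [-0.2, -0.0, -0.3]
gripper_width: 0.0223
```

```bash
python3 go.py .4925 .075 .014 2.5; python3 - <<'E'
from h import *
from rig import manip
c=manip.capture("wrist"); pickle.dump(c,open('w12.pkl','wb')); 
crop(c,180,60,280,300,2,'pics/w12.png')
E
```

```text
t 18.95 tcp [0.4927 0.0754 0.0926] jawyaw 2.4 width 0.0223 F [-0.2 -0.  -0.3]
shift [ 0.0566 -0.0004 -0.0003] spin -0.1 rows 0.9 0.0 q [-0.6   0.41  0.47  2.05 -0.27  0.74  0.08]
[[0.002, -0.042, 0.999], [0.001, 0.999, 0.042], [-1.0, 0.0, 0.002]]
```

View pics/w12.png

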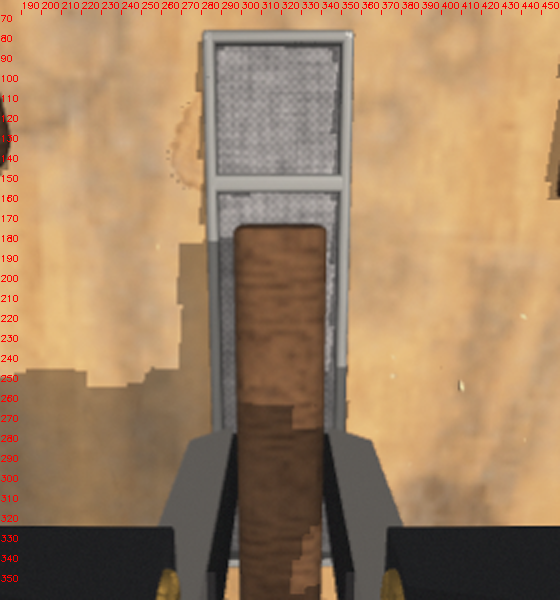

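```bash
python3 - <<'E'
from h import *
c=load('w12.pkl')
f=lambda l:[(180+x/2-.5,60+y/2-.5) for x,y in l]
P=lambda px,z:np.round(unproj(c,f(px),z),4).tolist()
print('handle end',P([(233,226),(326,226)],.0755))
print('comp top edge',P([(218,191),(342,191)],.009)); print('ferrule comp',P([(215,43),(341,43),(218,175),(342,175)],.009))
print(P([(204,32),(353,32),(212,400),(345,400)],.009))
E
```

```text
handle end [[0.4788, 0.1378, 0.0755], [0.5012, 0.1387, 0.0755]]
comp top edge [[0.4695, 0.1448, 0.009], [0.5103, 0.1465, 0.009]]
ferrule comp [[0.4676, 0.1902, 0.009], [0.5072, 0.1918, 0.009], [0.4694, 0.1499, 0.009], [0.51, 0.1516, 0.009]]
[[0.4641, 0.1933, 0.009], [0.5107, 0.1952, 0.009], [0.4688, 0.0728, 0.009], [0.5158, 0.0747, 0.009]]
```

{"api": "jog_arm", "payload": {"rows": [[0.02,0,0,0,10],[0.04,0,0,0,10],[0.052,0,0,0,10],[0.057,0,0,0,10],[0.057,0,0,0,10]]}}

```text
t: 19.62
tcp_pos: [0.492, 0.075, 0.0347]
tcp_rot: [-0.033, 1.57, 0.033]
ft_force: [0.5, -0.3, -0.1]
gripper_width: 0.0227
```

{"api": "jog_arm", "payload": {"rows": [[0,0,0,0,36],[0,0,0,0,36],[-0.012,0,0,0,36],[-0.06,0,0,0,45],[-0.09,0,0,0,54]]}}

```text
t: 20.25
tcp_pos: [0.492, 0.0751, 0.1271]
tcp_rot: [-0.033, 1.569, 0.033]
ft_force: [0.7, -0.2, -0.3]
gripper_width: 0.0485
```

```bash
python3 go.py .549 .287 .06 2.4; python3 - <<'E'
from h import *
from rig import manip
c=manip.capture("wrist"); pickle.dump(c,open('w13.pkl','wb')); 
crop(c,180,40,300,300,2,'pics/w13.png')
E
```

```text
t 20.25 tcp [0.492  0.0751 0.1271] jawyaw 2.4 width 0.0485 F [ 0.7 -0.2 -0.3]
shift [0.0452 0.2093 0.0657] spin -0.0 rows 3.6 0.0 q [-0.63  0.35  0.5   2.03 -0.23  0.81  0.04]
[[0.002, -0.042, 0.999], [0.0, 0.999, 0.042], [-1.0, 0.0, 0.002]]
```

View pics/w13.png

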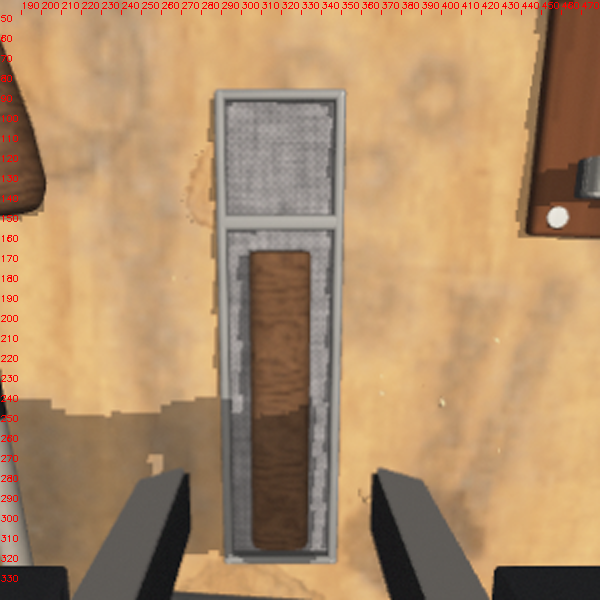

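```bash
python3 - <<'E'
from h import *
c=load('w8.pkl'); print(unproj(c,[(200+73/2.2-.5,80+117/2.2-.5)],.022))
c=load('w7.pkl'); print(unproj(c,[(200+72/2.2-.5,80+129/2.2-.5)],.022))
E
```

```text
[[0.54939341 0.28742069 0.022     ]]
[[0.54949422 0.28773118 0.022     ]]
```

{"api": "jog_arm", "payload": {"rows": [[0.0,0.06,0.019,0,48],[0.0,0.115,0.036,0,48],[0.01,0.165,0.052,0,48],[0.04,0.209,0.0655,0,48],[0.045,0.209,0.0655,0,48]]}}

```text
t: 20.92
tcp_pos: [0.5471, 0.2901, 0.0778]
tcp_rot: [-0.037, 1.572, 0.036]
ft_force: [-0.5, -1.0, -0.0]
gripper_width: 0.0451
```

```bash
python3 go.py .549 .287 .008 2.4; python3 - <<'E'
from h import *
from rig import manip
c=manip.capture("wrist"); pickle.dump(c,open('w14.pkl','wb')); 
crop(c,180,100,300,260,2.2,'pics/w14.png')
E
```

```text
t 20.93 tcp [0.5471 0.2901 0.0778] jawyaw 2.7 width 0.0451 F [-0.5 -1.  -0. ]
shift [ 0.0478 -0.0031  0.0019] spin 0.3 rows 0.8 0.0 q [-0.83  0.61  0.4   1.75 -0.31  0.84 -0.24]
[[-0.002, -0.047, 0.999], [-0.001, 0.999, 0.047], [-1.0, -0.001, -0.002]]
```

View pics/w14.png

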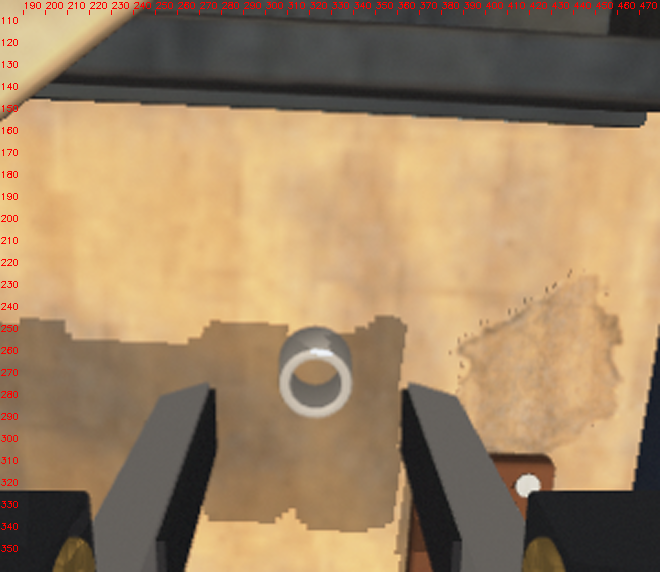

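{"api": "jog_arm", "payload": {"rows": [[0.02,-0.002,0.002,0,48],[0.04,-0.002,0.002,0,48],[0.049,-0.002,0.002,0,42],[0.049,-0.002,0.002,0,25],[0.049,-0.002,0.002,0,12]], "grip_force": 15}}

```text
t: 21.6
tcp_pos: [0.5506, 0.2849, 0.031]
tcp_rot: [-0.033, 1.57, 0.033]
ft_force: [0.0, -0.1, -0.3]
gripper_width: 0.0229
```

{"api": "jog_arm", "payload": {"rows": [[0,0,0,0,12],[0,0,0,0,12]]}}

```text
t: 21.85
tcp_pos: [0.5505, 0.285, 0.031]
tcp_rot: [-0.033, 1.57, 0.033]
ft_force: [0.4, 0.4, 1.8]
gripper_width: 0.021
```

```bash
python3 go.py .4886 .1709 .07 2.5
```

```text
t 21.85 tcp [0.5505 0.285  0.031 ] jawyaw 2.4 width 0.021 F [0.4 0.4 1.8]
shift [-0.0611 -0.1114 -0.0667] spin -0.1 rows 2.3 0.0 q [-0.8   0.68  0.38  1.77 -0.34  0.76 -0.21]
[[0.001, -0.042, 0.999], [0.0, 0.999, 0.042], [-1.0, 0.0, 0.001]]
```

{"api": "jog_arm", "payload": {"rows": [[-0.02,0,0,0,12],[-0.05,0,0,0,12],[-0.06,-0.045,-0.025,0,12],[-0.06,-0.09,-0.05,0,12],[-0.06,-0.114,-0.067,0,12]]}}

```text
t: 22.48
tcp_pos: [0.4876, 0.1661, 0.092]
tcp_rot: [-0.031, 1.57, 0.032]
ft_force: [-0.1, 0.5, -0.3]
gripper_width: 0.0205
```

{"api": "jog_arm", "payload": {"rows": [[0,0,0,0,12],[0,0,0,0,12]]}}

```text
t: 22.72
tcp_pos: [0.4889, 0.1691, 0.0915]
tcp_rot: [-0.033, 1.569, 0.034]
ft_force: [-0.5, 0.6, -0.2]
gripper_width: 0.0207
```

```bash
python3 go.py .4886 .1684 .012 2.5; python3 - <<'E'
from h import *
from rig import manip
c=manip.capture("wrist"); pickle.dump(c,open('w15.pkl','wb')); 
crop(c,180,100,300,260,2.2,'pics/w15.png')
E
```

```text
t 22.73 tcp [0.4889 0.1691 0.0915] jawyaw 2.5 width 0.0207 F [-0.5  0.6 -0.2]
shift [ 0.0575 -0.0007 -0.0004] spin -0.0 rows 0.9 0.0 q [-0.75  0.44  0.44  2.01 -0.27  0.75 -0.11]
[[0.001, -0.043, 0.999], [0.001, 0.999, 0.043], [-1.0, 0.001, 0.001]]
```

View pics/w15.png

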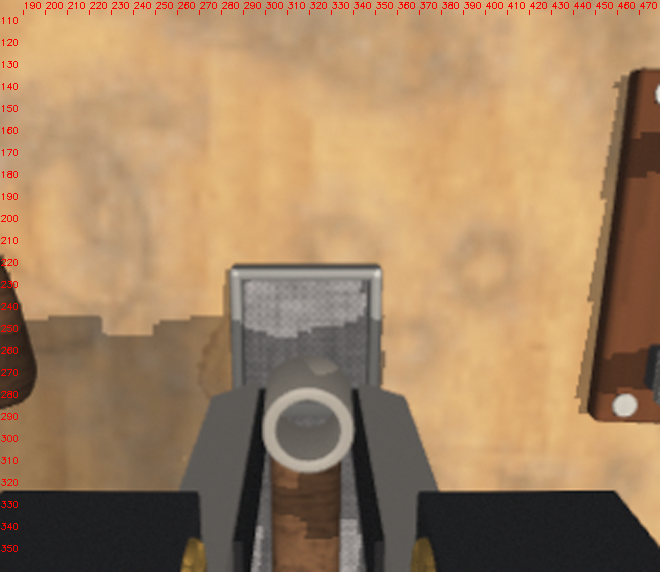

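```bash
python3 - <<'E'
from h import *
c=load('w15.pkl')
f=lambda l:[(180+x/2.2-.5,100+y/2.2-.5) for x,y in l]
P=lambda px,z:np.round(unproj(c,f(px),z),4).tolist()
print('ferrule top',P([(308,430),(263,430),(353,430),(308,388),(308,473)],.0825))
print('comp +y corners',P([(243,279),(370,279)],.009))
E
```

```text
ferrule top [[0.4888, 0.172, 0.0825], [0.4785, 0.1716, 0.0825], [0.4991, 0.1725, 0.0825], [0.4884, 0.1822, 0.0825], [0.4892, 0.1613, 0.0825]]
comp +y corners [[0.4677, 0.1909, 0.009], [0.5074, 0.1925, 0.009]]
```

{"api": "jog_arm", "payload": {"rows": [[0.02,0,0,0,12],[0.04,0,0,0,12],[0.052,0,0,0,12],[0.0575,0,0,0,12],[0.0575,0,0,0,12]]}}

```text
t: 23.4
tcp_pos: [0.4885, 0.1684, 0.0332]
tcp_rot: [-0.033, 1.57, 0.033]
ft_force: [-1.8, 0.6, 0.9]
gripper_width: 0.0212
```

{"api": "jog_arm", "payload": {"rows": [[0,0,0,0,36],[0,0,0,0,36],[-0.012,0,0,0,36],[-0.06,0,0,0,45],[-0.12,0,0,0,54]]}}

```text
t: 24.02
tcp_pos: [0.4877, 0.1677, 0.1547]
tcp_rot: [-0.034, 1.572, 0.032]
ft_force: [0.7, 0.8, 0.8]
gripper_width: 0.0481
```

{"api": "jog_arm", "payload": {"rows": [[-0.04,0.06,0,0,54],[-0.06,0.12,-0.02,0,54],[-0.06,0.18,-0.05,0,54],[-0.06,0.24,-0.09,0,54],[-0.06,0.27,-0.12,0,54]]}}

```text
t: 24.65
tcp_pos: [0.3594, 0.4303, 0.2141]
tcp_rot: [-0.032, 1.57, 0.033]
ft_force: [0.8, 0.6, 1.1]
gripper_width: 0.0507
```

{"api": "jog_arm", "payload": {"rows": [[0,0,0,0,54],[0,0,0,0,54]]}}

```text
t: 24.9
tcp_pos: [0.361, 0.4283, 0.2136]
tcp_rot: [-0.033, 1.57, 0.033]
ft_force: [1.3, -0.6, 0.3]
gripper_width: 0.0508
```

```bash
python3 - <<'E'
from h import *
from rig import manip
c=manip.capture("top"); pickle.dump(c,open('t9.pkl','wb')); 
crop(c,180,150,300,130,2.6,'pics/t9.png'); crop(c,230,195,215,85,3.7,'pics/t9b.png')
c=manip.capture("scene"); crop(c,215,150,300,220,2.6,'pics/s9.png')
c=manip.capture("wrist"); crop(c,0,0,640,480,1.2,'pics/w16.png'); print(manip.state()['tcp_pos'])
E
```

```text
[0.36166041 0.42773914 0.21338352]
```

View pics/t9b.png

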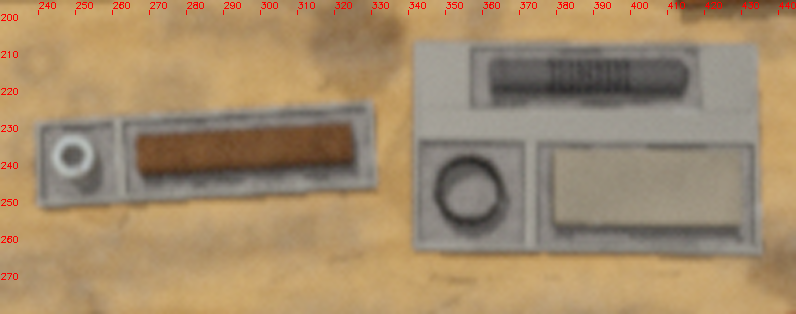

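View pics/s9.png

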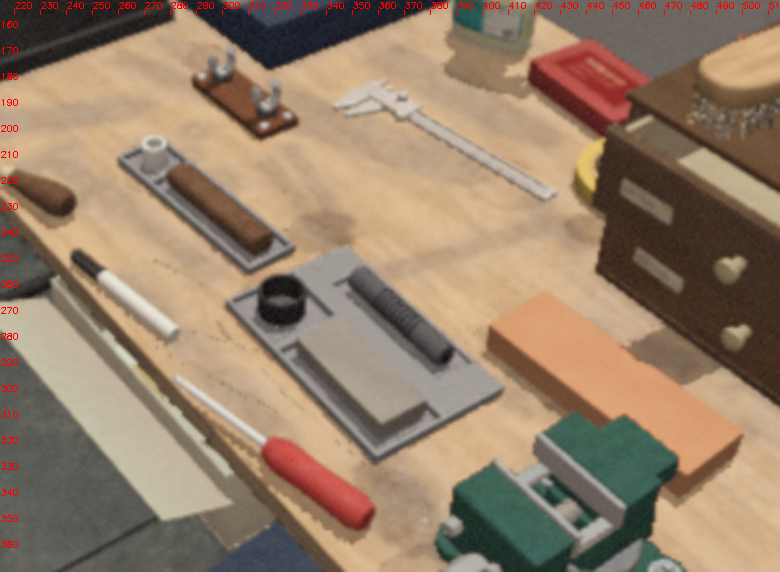

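View pics/t9.png

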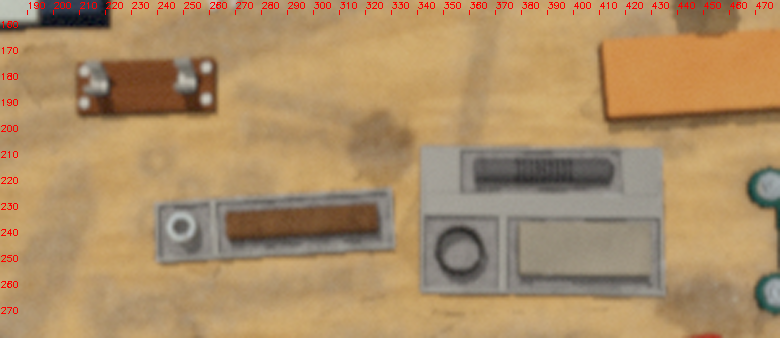

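The top and scene views show all five items inside their compartments. The large stone and the marker have not moved, and the arm is clear.

```bash
python3 -c "
from rig import manip
print(manip.hand_in(), manip.state()['t'])"
```

```text
the job is handed in; nothing more can be done
the job is handed in; nothing more can be done
```

Both kits are made up, and I handed the job in at about 25 s of the 118 s allowed. I placed the pieces in the order asked: small whetstone, loupe, pen torch (lifted straight up out of its clips), handle blank, ferrule.

- **Placement:** the last top and scene pictures show each piece in its own compartment. The whetstone, torch and handle blank lie flat, and the loupe and ferrule stand on end. Nothing appears to ride on a rib.
- **Large whetstone and marker:** both look unmoved, and the gripper ended well clear of everything.
- **Measurements:** the cameras disagreed by up to 4 mm in x. I corrected each placing by eye with the wrist camera before lowering.
- **Whetstone:** it sits about 2 to 3 mm off centre, about 4 to 5 mm from the wall on its near side.
- **Torch:** it was released with no floor contact felt, up to about 1 mm above the floor. Pictures afterwards show it lying in the trough.
- **Forces:** the highest wrist reading I saw was about 12 N, a passing value while the arm was moving.

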